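# Press the label plate home behind the paint box's lip

### The job

Fold the paint box's cover up until it stands straight up and leave it standing there. Then take the flat rectangular wooden label plate from its drying block, slide it lower edge first behind the lip on the front of the box, push it down against the sprung strip as far as it goes, and finish while still gripping it and holding it pressed home: do not let go. Leave all the other things where they are.

Things in the scene. Friction and masses are not known exactly. Their poses are not given: they have to be found in the camera images.
- cover (a joint): angle of the box's cover, rad: 0 = closed flat over the box and the label channel, 1.57 = straight up, 2.2 = leaning back. It starts between 0 and 0.4. Panel 163 mm long from the hinge, 170 wide, 8 thick. The hinge is stiff (0.3 N m friction) and stays where it is left.
- hinge (a point): middle of the cover's hinge line, 76 mm above the table at the far side of the fixed dark painted box (140 x 170 x 70 mm tall). Axes are the box's: x from the box's front to its hinge side, y along the hinge, z up. The cover opens by its front edge rising and swinging towards +x.
- bar (a point): middle of the cover's round steel pull bar (10 mm thick, 90 mm long, parallel to the hinge) on two arms beyond the panel's free edge, 42 mm clear of it, in the panel's plane, 205 mm from the hinge line. Closed, it lies 46 mm out in front of the lip, 76 mm above the table. The gap between bar and panel is open.
- channel (a point): middle of the label channel on the box's front, 46 mm above the table, 145.5 mm in -x from hinge, same axes. An upright slot 11 mm wide (x), 94 mm long (y), open above: behind it (+x) the box wall, 70 mm tall; in front the 8 mm thick lip, upright up to this point's height, then flaring out towards -x up to 58 mm above the table. At its bottom is the sprung strip.
- strip (a joint): how far the sprung steel strip in the channel is pushed down, in m: 0 = up (its top 24 mm above the table), 0.010 = at its stop (top 14 mm above the table). It takes about 6 N to start and 12 N at the stop, and springs back up when let go.
- label_mid (a point): middle of the loose label plate: a flat rectangle of wood 80 mm wide (y), 70 tall, 7 thick (x), paper card on its -x side, and on its top edge a tab to grip, 32 mm wide (y), 45 tall, 10 thick (x). 115 mm tall in all, about 60 g; point 57.5 mm above its lower edge, z up. It starts upright in its drying block, lower edge 6 mm above the table. Card may face either way.
- block_a: fixed wooden drying block of the label plate, 56 x 110 x 26 mm tall, with a 10 mm wide slot along its y from 6 mm above the table; origin under its centre. It stands left or right of the box and turned a little; a like block on the other side holds the round plaque.
- plaque_mid (a point): bystander: lollipop-shaped plain wooden plaque (square 50 mm foot, round 76 mm head, 7 mm thick, 118 mm tall) standing in the other drying block; point 60 mm above its lower edge
- mug_mid (a point): bystander: white mug, 80 mm across, 95 mm tall; point half-way up
- jar_mid (a point): bystander: small closed glass jar, 56 mm across, 60 mm tall; point half-way up
- dish_mid (a point): bystander: shallow red dish, 84 mm across, 22 mm tall; point half-way up
- case_mid (a point): bystander: red rounded spectacle case 75 x 160 x 48 mm; point at its centre
- sander_mid (a point): bystander: cork sanding block 45 x 75 x 28 mm; point at its centre
- offcut_mid (a point): bystander: dark painted wood offcut 160 x 50 x 18 mm; point at its centre

How it is judged:
By the outcome, as a careful person would: the job done as asked, in the order asked, and still so for the second after the job is handed in, while the arm keeps its last pose, push and grip.
It also fails if it takes over 56 s, if anything falls off the work surface, if the arm or the gripper's body presses on something with over 40 N, if the wrist force passes 120 N, or if a joint passes its speed limit or range.

### The arm

A 6-joint arm with a two-finger parallel gripper is mounted at the origin on the work surface. World frame = base frame: x ahead of the robot, y to its left, z up, the work surface at z = 0. Lengths are in m, angles in rad, forces in N, time in s.
With the tool pointing down it reaches from about 0.375 to 0.975 m from the base axis. Payload 3.8 kg.
Tool frame: the origin (TCP) lies at the very end of the fingers, on their centre line; the grasp point (between the pads) lies 19 mm behind it; z points along the fingers, y is the direction in which the jaws open and shut (so a half turn about z gives the same grasp; the last joint's range is limited). The gripper opens to 85 mm and grips with 20 to 120 N. Pads are 22 mm wide; open, the fingers measure 114 mm over their backs; the gripper's body (76 mm by 85 mm) begins 54 mm behind the grasp point. The pads swing forward as they close: fully open they stand 13 mm farther back than shut.
Start: joints at [1.17, 0.264, 1.604, -0, 1.274, -0.037], TCP at [0.24, 0.631, 0.231] pointing down, gripper open.
Joint ranges: [-2.63, 2.63], [-0.94, 2.18], [0.31, 2.57], [-1.31, 4.45], [0, 2.66], [-2.55, 2.55]. Speed limits (rad/s): [2.57, 2.57, 3.14, 3.14, 3.14, 3.14].

### API

Orientations are given as a rotation vector (axis times angle).
In Python, from workcell import bot, read_camera, finish_job gives the robot as it stands. The module is installed in compiled form; this text tells all that it offers.
- The arm moves only by the tool servo_tool, never from a script. Its argument "targets" is text: rows parted by semicolons, each of 7 numbers parted by spaces: the turn, a rotation vector about the tool's x, y, z in rad, then the shift along the tool's x, y, z in mm, then the finger opening in mm, from 0 to 85.4. In form: wx wy wz x y z gripper; .... A call has 1 to 8 rows; each row shifts and turns the pose as measured when the row begins, along the tool's axes as they then stand; what a row does not reach is not made up. A row lasts 1/12 s, in which the tool goes at most 41.7 mm and 7.16 degrees, less where a joint would pass 70% of its speed; a pose out of reach is approached as far as the arm can. A call is refused whole if a number of a shift passes 41.7 or a number of a turn 0.125, either way. A call with a gripper value outside its range is refused whole. The fingers move at their own pace and stop on an object; "newtons" is the grip in N (left out, the last holds). Time passes only in rows, so rows that do not move let the fingers close. It gives the time, the measured TCP pose, the force and the opening at its end, in the units of the state.
- bot.read_state(): the state, without advancing time (a new reading comes with each control period).
- read_camera(name): name is "scene" or "top" or "wrist"; returns a dict with "image" (420x560x3 uint8, red, green, blue), "mtx" (3x3 intrinsics, pixels), "eye" and "orientation" of the camera in the world; the wrist camera has in their place "T_tool_cam" (4x4, takes a point from camera to tool coordinates, whose origin is the TCP and whose axes are the flange's). Camera axes: x right, y up, looking along -z (the intrinsics and any distortion apply to the point x, -y, -z); pixel columns grow to the right and rows downward; lengths in m; the calibration is good to about 2 mm. The wrist camera is an equidistant fisheye: a pixel r from the principal point sees the ray r / f radians off the axis. A picture is of the moment at which its call begins: read the wrist's pose just before it. There is no depth.
- finish_job(): hands the job in, once; it reports no verdict.
The state is a dict: "time": time; "q": joint angles; "joint_vel": joint speeds; "joint_torque": joint torques, N m; "tool_pos": TCP position; "tcp_rot": TCP orientation; "wrist_force": force on the tool from outside, world axes, zero at the start; "torque": the same for the moment, N m; "width": opening from 0.0 (shut) to 1.0 (fully open).
Only numpy, scipy, OpenCV 4.12 (cv2) and the standard library are available. Lean on these libraries where they do the work, as an engineer would, in place of code of your own. Each camera call takes 0.05 s, during which the arm holds its last target.

## Working session

There is one attempt and no reset: what is moved stays moved. The work goes in short steps, Python scripts to look and compute and a tool call to move; the robot and the scene stay as the last step left them, time stands still between calls to the robot, and variables do not carry over. Pictures are saved under pics/ and viewed, and the job is handed in when it is done.

Besides the shell and the picture viewer there is one more tool, called after "Call:" as a command line: name --argument value ..., lists and objects as JSON in quotes. servo_tool: Moves the arm, as the interface text tells. Its arguments: {"type":"object","properties":{"targets":{"type":"string"},"newtons":{"type":"number"}},"required":["targets"]}

```bash
ls; mkdir -p pics
python3 - <<'E'
from workcell import bot, read_camera
import cv2, numpy as np
print(bot.read_state())
for n in ["scene","top","wrist"]:
    s=bot.read_state()
    d=read_camera(n)
    cv2.imwrite(f"pics/{n}0.png",d["image"][:,:,::-1])
    print(n,{k:np.round(v,4).tolist() for k,v in d.items() if k!="image"})
E
```

```text
pics
{'time': 0.0, 'q': array([ 1.17008359e+00,  2.64764767e-01,  1.60538367e+00,  1.29080267e-05,
        1.27370818e+00, -3.69190331e-02]), 'joint_vel': array([-9.30023746e-05, -6.02370330e-04,  1.00243192e-03,  1.51881241e-03,
        7.28996501e-04,  1.72071120e-03]), 'joint_torque': array([-2.47832386e-04, -5.15150821e+01, -3.67293191e+01,  2.04320349e-05,
        1.36840035e-02,  1.30503608e-06]), 'tool_pos': array([0.23990131, 0.63013925, 0.22994899]), 'tcp_rot': array([-0.56821426, -3.08926555,  0.00346667]), 'wrist_force': array([ 0.23379869, -1.26994589, -0.10903071]), 'torque': array([0.00072574, 0.0343356 , 0.00828696]), 'width': 0.9990724594011717}
scene {'mtx': [[458.0757, 0.0, 271.009], [0.0, 458.0757, 205.2272], [0.0, 0.0, 1.0]], 'eye': [1.4381, 0.4002, 0.8999], 'orientation': [0.5679, 0.8717, 1.862]}
top {'mtx': [[379.7297, 0.0, 275.3989], [0.0, 379.7297, 202.8323], [0.0, 0.0, 1.0]], 'eye': [0.4849, 0.0167, 1.2101], 'orientation': [0.0147, -0.0246, -1.547]}
wrist {'mtx': [[325.1923, 0.0, 282.7528], [0.0, 325.1923, 208.4856], [0.0, 0.0, 1.0]], 'T_tool_cam': [[0.0004, 0.9543, 0.299, 0.0769], [1.0, -0.0007, 0.001, 0.0], [0.0011, 0.299, -0.9543, -0.1423], [0.0, 0.0, 0.0, 1.0]]}
```

View pics/scene0.png

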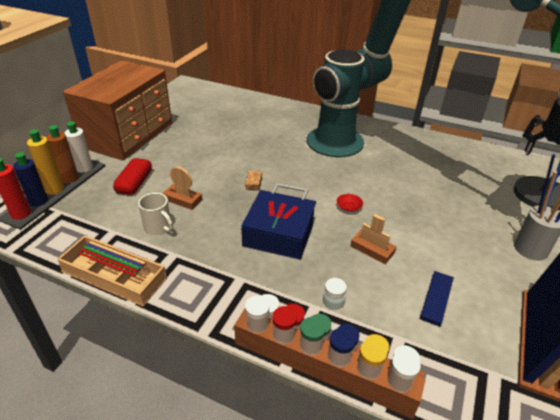

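View pics/top0.png

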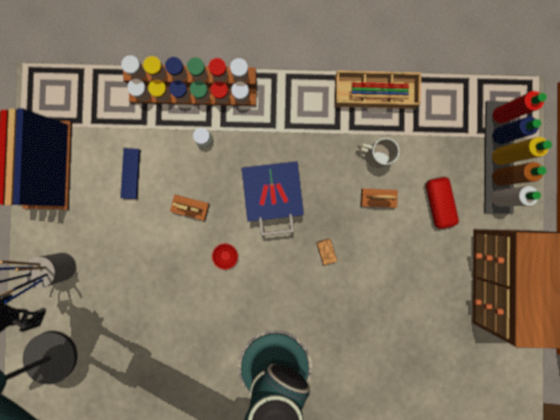

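View pics/wrist0.png

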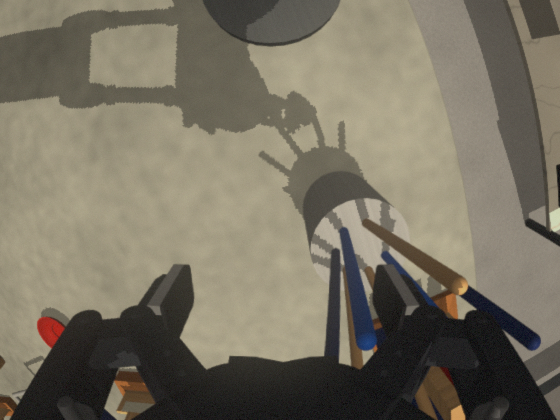

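The label plate with its tab is in the left block (top view about 190,208) and the round plaque is on the right at (380,198). The box is at (272,190), with its bar on the robot side. Next I'll zoom in and measure.

```bash
cat > h.py <<'E'
import numpy as np, cv2
from scipy.spatial.transform import Rotation as R
from workcell import bot, read_camera
def grab(n):
    s=bot.read_state(); d=read_camera(n)
    if n=="wrist":
        T=np.eye(4);T[:3,:3]=R.from_rotvec(s["tcp_rot"]).as_matrix();T[:3,3]=s["tool_pos"]
        C=T@d["T_tool_cam"]; d["Rc"]=C[:3,:3]; d["eye"]=C[:3,3]
    else: d["Rc"]=R.from_rotvec(d["orientation"]).as_matrix(); d["eye"]=np.array(d["eye"])
    d["name"]=n; return d
def ray(d,u,v):
    K=d["mtx"]; a=(u-K[0,2])/K[0,0]; b=(v-K[1,2])/K[1,1]
    if d["name"]=="wrist":
        r=np.hypot(a,b); s=np.sin(r)/max(r,1e-9); c=np.array([a*s,-b*s,-np.cos(r)])
    else: c=np.array([a,-b,-1.])
    w=d["Rc"]@c; return w/np.linalg.norm(w)
def onz(d,u,v,z):
    w=ray(d,u,v); return d["eye"]+w*(z-d["eye"][2])/w[2]
def onpl(d,u,v,p,n):
    w=ray(d,u,v); n=np.array(n); return d["eye"]+w*(np.dot(np.array(p)-d["eye"],n)/np.dot(w,n))
def proj(d,p):
    c=d["Rc"].T@(np.array(p)-d["eye"]); K=d["mtx"]; x,y,z=c[0],-c[1],-c[2]
    if d["name"]=="wrist":
        q=np.hypot(x,y); t=np.arctan2(q,z); x,y,z=x/q*t,y/q*t,1
    return np.array([K[0,0]*x/z+K[0,2],K[1,1]*y/z+K[1,2]])
def tri(d1,p1,d2,p2):
    a,b=ray(d1,*p1),ray(d2,*p2); A=np.stack([a,-b],1); t=np.linalg.lstsq(A,d2["eye"]-d1["eye"],rcond=None)[0]
    x,y=d1["eye"]+a*t[0],d2["eye"]+b*t[1]; return (x+y)/2,np.linalg.norm(x-y)
def save(d,name,box=None,k=1):
    im=d["image"][:,:,::-1]
    if box: im=im[box[1]:box[3],box[0]:box[2]]
    cv2.imwrite("pics/"+name,cv2.resize(im,None,fx=k,fy=k,interpolation=cv2.INTER_CUBIC))
def goto(pos,Rm,max_mm=None):
    "shift/turn in tool axes from present to target"
    s=bot.read_state(); R0=R.from_rotvec(s["tcp_rot"])
    w=(R0.inv()*R.from_matrix(Rm)).as_rotvec(); t=R0.inv().apply(np.array(pos)-s["tool_pos"])*1000
    print("t",round(s["time"],2),"pos",np.round(s["tool_pos"],4),"turn",np.round(w,3),"shift",np.round(t,1),"F",np.round(s["wrist_force"],1),"w",round(s["width"],3))
def down(yaw):
    "tool z down, tool y (jaws) along yaw angle in world"
    y=np.array([np.cos(yaw),np.sin(yaw),0]); z=np.array([0,0,-1.]); x=np.cross(y,z); return np.stack([x,y,z],1)
E
python3 - <<'E'
from h import *
a=grab("top");b=grab("scene")
save(a,"topbox.png",(150,140,350,280),4); save(b,"scnbox.png",(220,160,420,300),4)
for d,u,v in [(a,243,169),(a,298,163)]: print(onz(d,u,v,.08))
s=bot.read_state(); print(R.from_rotvec(s["tcp_rot"]).as_matrix().round(3))
E
```

```text
[0.61186545 0.10890563 0.08      ]
[ 0.6338264  -0.05472664  0.08      ]
[[-0.935  0.356 -0.   ]
 [ 0.356  0.935 -0.001]
 [ 0.    -0.001 -1.   ]]
```

View pics/topbox.png

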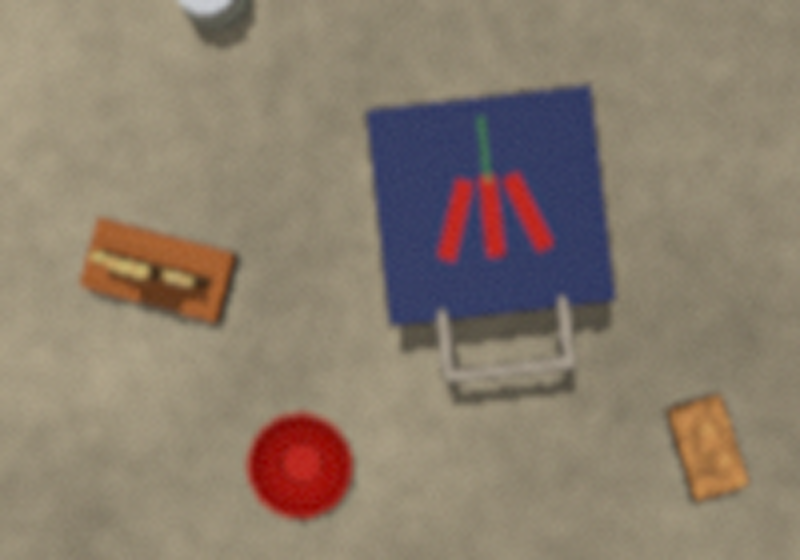

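View pics/scnbox.png

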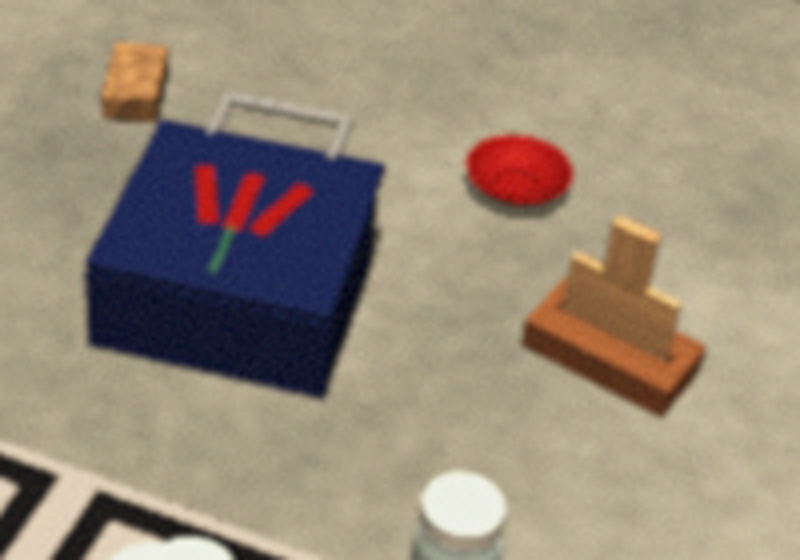

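Run:
```python
from h import *
a=grab("top");b=grab("scene")
T=lambda u,v:(150+u/4,140+v/4); S=lambda u,v:(220+u/4,160+v/4)
pts={"bar+y":((453,376),(348,121)),"bar-y":((571,366),(230,99)),"front+y":((392,325),(383,166)),"front-y":((613,299),(162,122)),"hinge+y":((368,110),(326,315)),"hinge-y":((590,86),(90,263))}
P={}
for k,(t,s) in pts.items():
    p,e=tri(a,T(*t),b,S(*s)); P[k]=p; print(k,p.round(4),"gap",round(e,4))
print(*(np.linalg.norm(P[k+"+y"]-P[k+"-y"]).round(4) for k in("bar","front","hinge")))
print("hingeline at z.08", onz(a,*T(368,110),.08),onz(a,*T(590,86),.08))
# label tab & block
for n,t,s,z in [("tab top",(180,280),(637,228),.121)]:
    print(n,tri(a,T(*t),b,S(*s)),onz(a,*T(*t),z),onz(b,*S(*s),z))
for p in [(100,218),(236,253),(216,325),(81,285)]: print(onz(a,*T(*p),.026).round(4))
```

```text
bar+y [0.4186 0.0465 0.0754] gap 0.0054
bar-y [ 0.4285 -0.043   0.0731] gap 0.0022
front+y [0.4563 0.0908 0.0757] gap 0.0009
front-y [ 0.4797 -0.0738  0.0763] gap 0.0005
hinge+y [0.6168 0.1125 0.0754] gap 0.0002
hinge-y [ 0.6383 -0.0517  0.0743] gap 0.0038
0.09 0.1662 0.1656
hingeline at z.08 [0.61627599 0.11200095 0.08      ] [ 0.63828136 -0.05313376  0.08      ]
tab top (array([0.48142711, 0.26116766, 0.09986969]), np.float64(0.03462702700539316)) [0.48623577 0.23986992 0.121     ] [0.49806956 0.28019673 0.121     ]
[0.5331 0.3229 0.026 ]
[0.5084 0.2164 0.026 ]
[0.452  0.2304 0.026 ]
[0.4806 0.3361 0.026 ]
```

The cover measures closed (all points at z of about 75 mm). The bar is at (0.424, 0.002), the hinge at (0.627, 0.030) and the box yaw is 0.131. On the way to the bar I'll stop beside the label and look at it with the wrist camera.

Run:
```python
from h import *
goto([.424,.002,.26],down(.131))
goto([.36,.30,.26],down(.131))
```

```text
t 0.35 pos [0.2401 0.6307 0.231 ] turn [-0.     0.     1.076] shift [-395.5 -522.1  -28.8] F [-0.7 -0.3  0.1] w 0.995
t 0.35 pos [0.2401 0.6307 0.231 ] turn [-0.     0.     1.076] shift [-229.7 -266.4  -28.9] F [-0.7 -0.3  0.1] w 0.995
```

Call:
servo_tool --targets "0 0 0 -25 -28 -4 85; 0 0 0 -25 -28 -4 85; 0 0 0 -27 -30 -4 85; 0 0 0 -27 -30 -4 85; 0 0 0 -27 -30 -4 85; 0 0 0.12 -27 -30 -4 85; 0 0 0.12 -27 -30 -4 85; 0 0 0.12 -20 -20 0 85"

```text
time: 1.02
tool_pos: [0.3413, 0.339, 0.2569]
tcp_rot: [1.114, 2.937, 0.0]
wrist_force: [0.2, -0.7, 0.5]
width: 0.999
```

Call:
servo_tool --targets "0 0 0.12 0 0 0 85; 0 0 0.12 0 0 0 85; 0 0 0.12 0 0 0 85; 0 0 0.12 0 0 0 85; 0 0 0.12 0 0 0 85; 0 0 0.12 0 0 0 85; 0 0 0.0 0 0 0 85; 0 0 0.0 0 0 0 85"

```text
time: 1.68
tool_pos: [0.3434, 0.3304, 0.2595]
tcp_rot: [2.111, 2.323, 0.007]
wrist_force: [-0.3, 0.3, -0.3]
width: 0.995
```

Run:
```python
from h import *
d=grab("wrist"); save(d,"w1.png"); goto([.424,.002,.26],down(.131))
```

```text
t 1.73 pos [0.3433 0.3304 0.2595] turn [ 0.005 -0.001 -0.036] shift [-334.6   49.    -0.5] F [0.5 0.  0.6] w 0.991
```

View pics/w1.png

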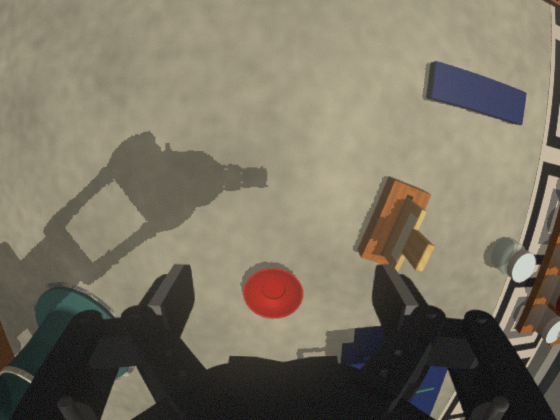

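The wrist view shows the label's robot-facing side in grey, which is probably the card, at about (405,235). Its shoulder and tab edges look like bare wood. Now to the bar.

Call:
servo_tool --targets "0 0 0 -41 6 0 85; 0 0 0 -41 6 0 85; 0 0 0 -41 6 0 85; 0 0 0 -41 6 0 85; 0 0 0 -41 6 0 85; 0 0 0 -41 6 0 85; 0 0 0 -41 6 0 85; 0 0 0 -41 6 0 85"

```text
time: 2.4
tool_pos: [0.4275, 0.0115, 0.2601]
tcp_rot: [2.059, 2.368, 0.018]
wrist_force: [-0.3, 1.3, -0.7]
width: 0.994
```

Call:
servo_tool --targets "0 0 -0.035 -20 3 0 85;0 0 0 0 0 0 85; 0 0 0 0 0 0 85"

```text
time: 2.65
tool_pos: [0.4347, -0.016, 0.2606]
tcp_rot: [2.016, 2.4, 0.016]
wrist_force: [0.7, 0.1, -0.1]
width: 0.996
```

Run:
```python
from h import *
d=grab("wrist"); save(d,"w2.png"); goto([.424,.002,.26],down(.131))
for p in ([.424,.002,.076],[.627,.03,.076]): print(proj(d,p))
```

```text
t 2.7 pos [ 0.4347 -0.0156  0.2606] turn [ 0.012 -0.001  0.043] shift [19.2 -7.5  0.5] F [-0.2 -0.7 -0.3] w 0.999
[273.71186632 165.8506523 ]
[454.63244216 175.96729871]
```

View pics/w2.png

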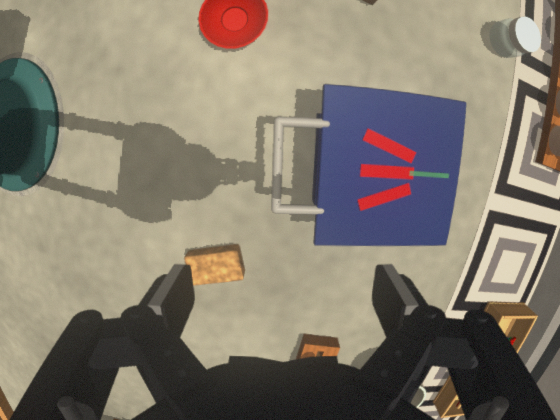

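The bar mid is at pixel (278,166), against a predicted (274,166). The panel corners are at (323,85), (465,101), (446,245) and (315,245).

Run:
```python
from h import *
d=grab("wrist")
b1,b2=onz(d,281,124,.081),onz(d,277,209,.081); m=(b1+b2)/2
print(b1,b2,m,np.arctan2(-(b1-b2)[0],(b1-b2)[1]))
c=[onz(d,*p,.08) for p in [(323,85),(465,101),(446,245),(315,245)]]
for x in c: print(x.round(4))
h=(c[1]+c[2])/2; print("hinge",h,"yaw",[np.arctan2(-(p-q)[0],(p-q)[1]) for p,q in((c[1],c[2]),(c[0],c[3]))], np.linalg.norm(h[:2]-m[:2]))
```

```text
[0.42380388 0.0457693  0.081     ] [ 0.4347676  -0.04093277  0.081     ] [0.42928574 0.00241827 0.081     ] 0.12578511961247454
[0.4575 0.0917 0.08  ]
[0.6158 0.1156 0.08  ]
[ 0.6414 -0.0516  0.08  ]
[ 0.4824 -0.0747  0.08  ]
hinge [0.62856746 0.03197626 0.08      ] yaw [np.float64(0.15191171644128795), np.float64(0.149060648041142)] 0.20146185251457654
```

Run:
```python
from h import *
goto([.427,.003,.20],down(.14)); goto([.427,.003,.058],down(.14))
```

```text
t 2.75 pos [ 0.4345 -0.0148  0.2605] turn [ 0.012 -0.001  0.035] shift [18.7 -5.1 60.5] F [0.1 0.5 0.4] w 0.992
t 2.75 pos [ 0.4345 -0.0148  0.2605] turn [ 0.012 -0.001  0.035] shift [ 18.6  -6.8 202.5] F [0.1 0.5 0.4] w 0.992
```

Call:
servo_tool --targets "0.012 0 0.035 18 -5 15 38;0 0 0 0 0 20 38; 0 0 0 0 0 20 38; 0 0 0 0 0 0 38; 0 0 0 0 0 0 38"

```text
time: 3.17
tool_pos: [0.4264, 0.0099, 0.2058]
tcp_rot: [2.049, 2.381, 0.008]
wrist_force: [0.3, 0.2, -0.2]
width: 0.444
```

Run:
```python
from h import *
goto([.427,.003,.058],down(.14)); d=grab("wrist"); save(d,"w3.png")
```

```text
t 3.17 pos [0.4264 0.0099 0.2058] turn [ 0.004 -0.003  0.01 ] shift [ -7.3  -1.  147.7] F [ 0.3  0.2 -0.2] w 0.444
```

View pics/w3.png

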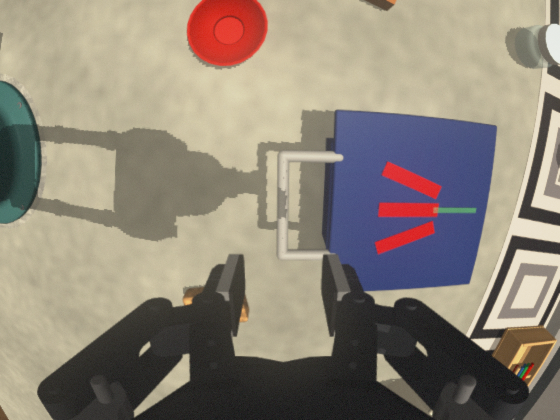

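The bar at column 283 is centred between the fingers. Descending.

Call:
servo_tool --targets "0 0 0.01 -6 -1 30 38;0 0 0 0 0 30 38; 0 0 0 0 0 30 38; 0 0 0 0 0 30 38; 0 0 0 0 0 15 38; 0 0 0 0 0 0 38; 0 0 0 0 0 0 38"

```text
time: 3.8
tool_pos: [0.4372, 0.0075, 0.0781]
tcp_rot: [2.042, 2.367, 0.028]
wrist_force: [0.1, -0.7, 0.1]
width: 0.444
```

Run:
```python
from h import *
goto([.427,.003,.058],down(.14)); d=grab("wrist"); save(d,"w4.png")
```

```text
t 3.8 pos [0.4372 0.0075 0.0781] turn [ 0.024 -0.     0.007] shift [ -2.9 -11.3  19.9] F [ 0.1 -0.7  0.1] w 0.444
```

View pics/w4.png

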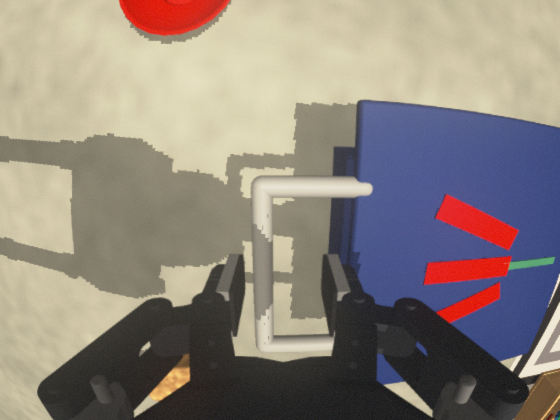

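The bar now sits left of centre (column 263) because of the drift, so I'll correct first and then descend.

Call:
servo_tool --targets "0.024 0 0.007 -3 -11 0 38;0 0 0 0 0 12 38; 0 0 0 0 0 10 38; 0 0 0 0 0 0 38"

```text
time: 4.18
tool_pos: [0.4341, 0.003, 0.0639]
tcp_rot: [2.052, 2.364, 0.014]
wrist_force: [-0.9, 0.1, 0.0]
width: 0.443
```

Run:
```python
from h import *
goto([.427,.003,.058],down(.14)); d=grab("wrist"); save(d,"w5.png")
```

```text
t 4.18 pos [0.4341 0.003  0.0639] turn [0.014 0.003 0.001] shift [ 1.  -7.1  5.8] F [-0.9  0.1  0. ] w 0.443
```

View pics/w5.png

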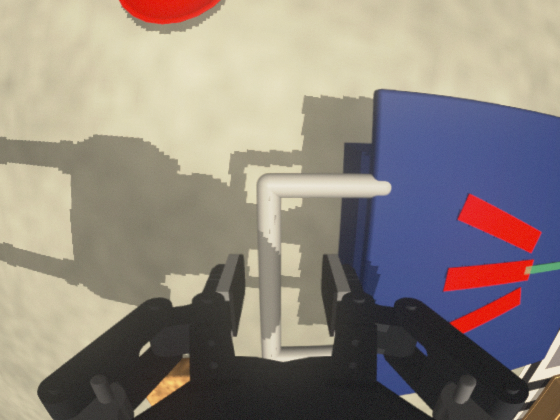

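Call:
servo_tool --targets "0.014 0 0 1 -7 5 38;0 0 0 0 -2 2 38; 0 0 0 0 0 0 38;0 0 0 0 0 0 0;0 0 0 0 0 0 0;0 0 0 0 0 0 0;0 0 0 0 0 0 0;0 0 0 0 0 0 0" --newtons 50

```text
time: 4.9
tool_pos: [0.4279, 0.0028, 0.0603]
tcp_rot: [2.055, 2.368, 0.003]
wrist_force: [0.7, 1.2, -0.4]
width: 0.094
```

Call:
servo_tool --targets "0 0 0 0 0 0 0;0 0 0 0 0 0 0"

```text
time: 5.07
tool_pos: [0.4279, 0.0028, 0.0602]
tcp_rot: [2.055, 2.368, 0.003]
wrist_force: [-0.0, -1.0, 0.4]
width: 0.095
```

Run:
```python
from h import *
goto([.427,.003,.058],down(.14)); d=grab("wrist"); save(d,"w6.png")
```

```text
t 5.07 pos [0.4279 0.0028 0.0602] turn [0.006 0.004 0.001] shift [ 0.3 -0.9  2.2] F [-0.  -1.   0.4] w 0.095
```

View pics/w6.png

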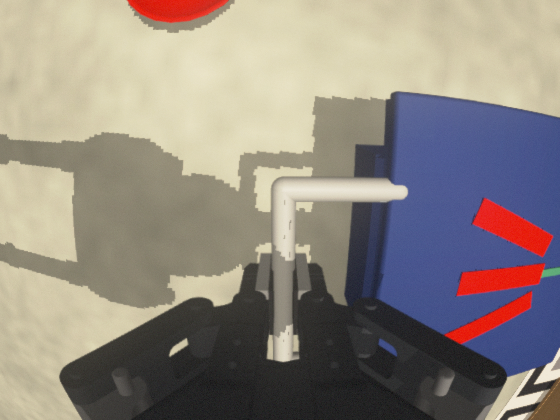

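The bar is gripped, with width at about 8–9 mm. I'll swing it along the arc with the tool kept vertical.

Call:
servo_tool --targets "0 0 0 0 0.5 -16 0;0 0 0 0 2 -16 0;0 0 0 0 3 -16 0;0 0 0 0 4.5 -16 0;0 0 0 0 6 -15 0" --newtons 35

```text
time: 5.53
tool_pos: [0.4435, 0.0049, 0.1381]
tcp_rot: [2.055, 2.367, 0.003]
wrist_force: [2.5, -0.2, -5.5]
width: 0.093
```

```bash
cat >> h.py <<'E'
B0=np.array([.4277,.0029]);YAW=.14
def cov(dth=.1,n=6):
    s=bot.read_state();u=np.array([np.cos(YAW),np.sin(YAW)])
    a=(s["tool_pos"][:2]-B0)@u; h=s["tool_pos"][2]-.0602
    th=np.arctan2(h,.205-a); print("theta",th,"rad",np.hypot(h,.205-a))
    for i in range(n):
        t=th+dth*(i+.5); t2=th+dth*(i+1)
        goto_=(round(205*dth*np.sin(t),1),round(-205*dth*np.cos(t),1)); print(round(t2,2),goto_)
    R0=R.from_rotvec(s["tcp_rot"]); x,y=B0+u*(.205-.205*np.cos(th)); goto([x,y,.0602+.205*np.sin(th)],down(YAW))
E
python3 -c "
from h import *
cov()"
```

```text
theta 0.391099273811983 rad 0.20446579718644772
0.49 (np.float64(8.8), np.float64(-18.5))
0.59 (np.float64(10.6), np.float64(-17.6))
0.69 (np.float64(12.3), np.float64(-16.4))
0.79 (np.float64(13.8), np.float64(-15.1))
0.89 (np.float64(15.3), np.float64(-13.7))
0.99 (np.float64(16.6), np.float64(-12.1))
t 5.53 pos [0.4435 0.0049 0.1381] turn [0.007 0.004 0.001] shift [ 0.2 -0.5 -0.2] F [ 2.5 -0.2 -5.5] w 0.093
```

Call:
servo_tool --targets "0 0 0 0 9 -18.5 0;0 0 0 0 10.5 -17.5 0;0 0 0 0 12.5 -16.5 0;0 0 0 0 14 -15 0;0 0 0 0 15 -13.5 0"

```text
time: 5.95
tool_pos: [0.5005, 0.0128, 0.2184]
tcp_rot: [2.058, 2.37, -0.009]
wrist_force: [0.3, -2.2, -7.3]
width: 0.098
```

```bash
python3 -c "
from h import *
cov()"
```

```text
theta 0.8770365259721001 rad 0.20574883058417245
0.98 (np.float64(16.4), np.float64(-12.3))
1.08 (np.float64(17.5), np.float64(-10.6))
1.18 (np.float64(18.5), np.float64(-8.8))
1.28 (np.float64(19.3), np.float64(-6.9))
1.38 (np.float64(19.9), np.float64(-4.9))
1.48 (np.float64(20.3), np.float64(-2.9))
t 5.95 pos [0.5005 0.0128 0.2184] turn [-0.003  0.006  0.001] shift [0.4 0.5 0.6] F [ 0.3 -2.2 -7.3] w 0.098
```

Call:
servo_tool --targets "0 0 0 0 16.5 -12.5 0;0 0 0 0 17.5 -10.5 0;0 0 0 0 18.5 -9 0;0 0 0 0 19.5 -7 0;0 0 0 0 20 -5 0"

```text
time: 6.37
tool_pos: [0.5865, 0.0246, 0.2633]
tcp_rot: [-2.053, -2.364, 0.035]
wrist_force: [-2.4, -0.4, 1.5]
width: 0.1
```

```bash
python3 -c "
from h import *
cov(.05)"
```

```text
theta 1.3539087632013047 rad 0.20801817038715043
1.4 (np.float64(10.1), np.float64(-2.0))
1.45 (np.float64(10.1), np.float64(-1.4))
1.5 (np.float64(10.2), np.float64(-0.9))
1.55 (np.float64(10.2), np.float64(-0.4))
1.6 (np.float64(10.2), np.float64(0.1))
1.65 (np.float64(10.2), np.float64(0.6))
t 6.37 pos [0.5865 0.0246 0.2633] turn [-0.024  0.007  0.   ] shift [0.7 0.7 2.9] F [-2.4 -0.4  1.5] w 0.1
```

Call:
servo_tool --targets "-0.02 0 0 0 11 -1 0;0 0 0 0 11 -1 0;0 0 0 0 11 0 0;0 0 0 0 8 0 0;0 0 0 0 0 0 0;0 0 0 0 0 0 0"

```text
time: 6.87
tool_pos: [0.6296, 0.0305, 0.2678]
tcp_rot: [2.058, 2.371, -0.014]
wrist_force: [-2.7, -0.1, 5.1]
width: 0.099
```

```bash
python3 -c "
from h import *
cov(.05)
a=grab('scene');save(a,'s7.png',(200,100,400,260),4);a=grab('wrist');save(a,'w7.png');a=grab('top');save(a,'t7.png',(150,120,350,270),4)"
```

```text
theta 1.5647792835507743 rad 0.2075755701298271
1.61 (np.float64(10.2), np.float64(0.2))
1.66 (np.float64(10.2), np.float64(0.7))
1.71 (np.float64(10.2), np.float64(1.2))
1.76 (np.float64(10.1), np.float64(1.7))
1.81 (np.float64(10.0), np.float64(2.2))
1.86 (np.float64(9.9), np.float64(2.7))
t 6.87 pos [0.6296 0.0305 0.2678] turn [-0.006  0.007  0.001] shift [0.9 0.  2.6] F [-2.7 -0.1  5.1] w 0.099
```

View pics/s7.png

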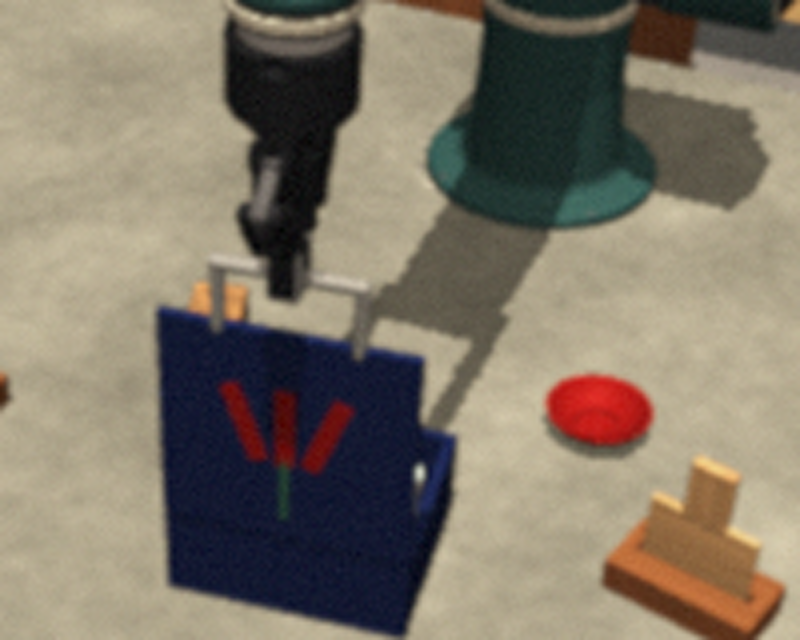

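View pics/w7.png

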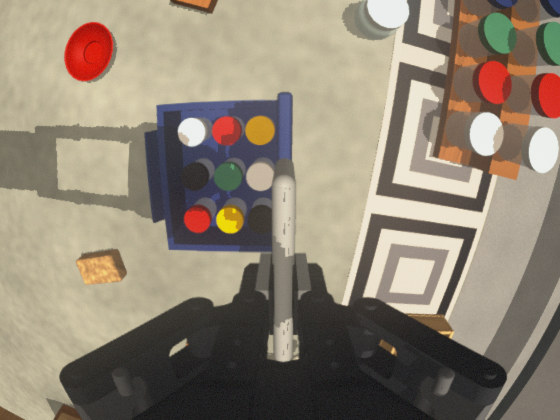

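The cover stands about upright (θ of about 1.56 from kinematics). Releasing and backing off upward.

Call:
servo_tool --targets "0 0 0 0 0 0 45;0 0 0 0 0 0 45;0 0 0 0 0 0 45;0 0 0 0 0 0 45;0 0 0 0 0 -20 45;0 0 0 0 0 -30 45;0 0 0 0 -10 -20 45;0 0 0 0 -20 0 45"

```text
time: 7.68
tool_pos: [0.5981, 0.0269, 0.333]
tcp_rot: [-2.056, -2.369, 0.022]
wrist_force: [0.4, 0.2, 1.0]
width: 0.53
```

```bash
python3 -c "
from h import *
goto([.5,.3,.3],down(-.228))
a=grab('scene');save(a,'s8.png',(200,100,400,250),4);a=grab('wrist');save(a,'w8.png');a=grab('top');save(a,'t8.png',(150,120,350,270),4)"
```

```text
t 7.68 pos [0.5981 0.0269 0.333 ] turn [-0.013  0.008  0.369] shift [284.4 -58.3  32.1] F [0.4 0.2 1. ] w 0.53
```

View pics/s8.png

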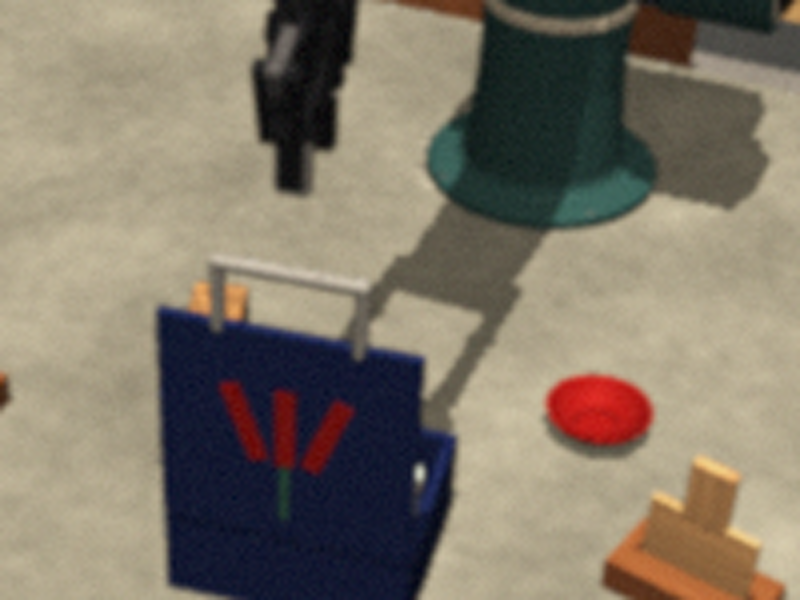

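View pics/w8.png

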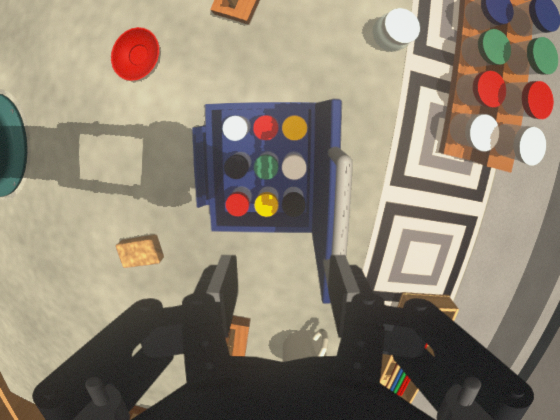

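View pics/t8.png

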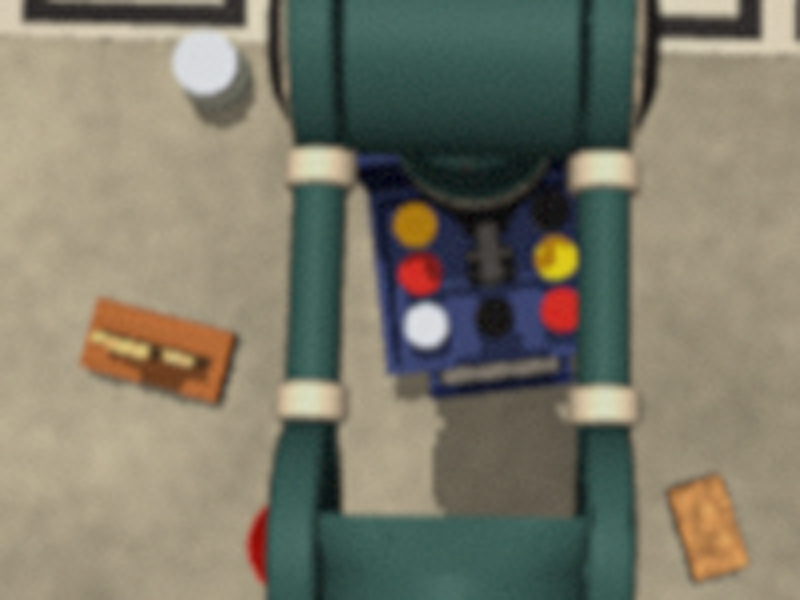

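The cover is released and standing. In the wrist view the channel/lip is at the left of the box (about 200, 127–206), and the box wall's front edge is at column 212. Now to measure the cover angle and the channel.

```bash
python3 -c "
from h import *
b=grab('scene')
p,q=onz(b,200+212/4,100+261/4,.281),onz(b,200+369/4,100+289/4,.281);print(p,q,(p+q)/2,np.linalg.norm(p-q))
d=grab('wrist');save(d,'w9.png',(180,80,360,320),3.3 and 2.5)
p,q=onz(d,335,158,.281),onz(d,347,155,.281);print(p,q)
print('box bottom/rim')
"
```

```text
[ 0.63733285 -0.01514412  0.281     ] [0.62288586 0.08009326 0.281     ] [0.63010936 0.03247457 0.281     ] 0.09632691173774749
[0.61775411 0.07856061 0.281     ] [0.62456134 0.08150843 0.281     ]
box bottom/rim
```

View pics/w9.png

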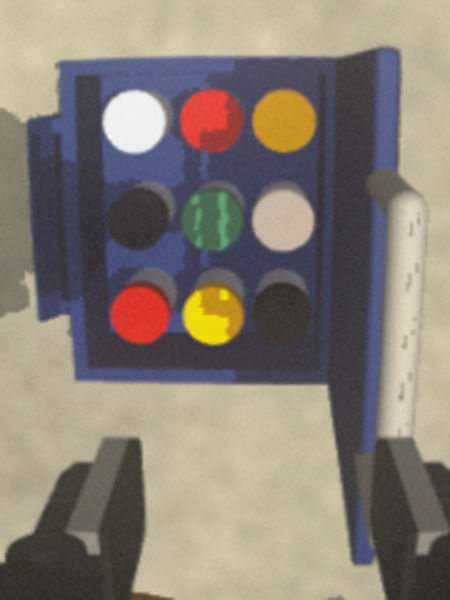

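```bash
python3 -c "
from h import *
d=grab('wrist')
f=lambda u,v,z:onz(d,180+u/2.5,80+v/2.5,z)
w=[f(60,62,.07),f(77,381,.07)];l=[f(28,122,.058),f(42,321,.058)]; r=[f(27,122,.058),f(41,321,.058)]
for n,(a,b) in (('wall',w),('lip',l)):
  print(n,a.round(4),b.round(4),((a+b)/2).round(4),'len',np.linalg.norm(a-b).round(4),'yaw',np.arctan2(-(a-b)[0],(a-b)[1]).round(4))
m=(w[0]+w[1])/2;print('chan from wall',m-.0055*np.array([np.cos(.14),np.sin(.14),0]))
"
```

```text
wall [0.4812 0.095  0.07  ] [ 0.5051 -0.0722  0.07  ] [0.4932 0.0114 0.07  ] len 0.1689 yaw 0.1417
lip [0.4642 0.062  0.058 ] [ 0.4805 -0.0452  0.058 ] [0.4723 0.0084 0.058 ] len 0.1084 yaw 0.1506
chan from wall [0.48771343 0.01064917 0.07      ]
```

Channel measured at (0.487, 0.011), yaw 0.142, consistent with the hinge. Next a look at the label from nearby.

Call:
servo_tool --targets "0 0 0 20 -30 0 85;0 0 0.12 26 -30 5 85;0 0 0.12 30 -28 5 85;0 0 0.12 30 -25 5 85;0 0 0 30 -15 5 85;0 0 0 20 -10 5 85;0 0 0 0 0 0 85;0 0 0 0 0 0 85"

```text
time: 8.65
tool_pos: [0.4638, 0.1827, 0.2936]
tcp_rot: [-2.452, -1.943, 0.05]
wrist_force: [-0.1, -0.4, -0.2]
width: 0.989
```

```bash
python3 -c "
from h import *
goto([.5,.28,.2],down(-.228))
d=grab('wrist');save(d,'w10.png')
for p in ([.494,.276,.121],[.494,.276,.026]): print(proj(d,p))
"
```

```text
t 8.65 pos [0.4638 0.1827 0.2936] turn [-0.03   0.017 -0.003] shift [104.6  15.7  91.4] F [-0.1 -0.4 -0.2] w 0.989
[297.15558302  84.32292458]
[296.04178658  88.86969652]
```

View pics/w10.png

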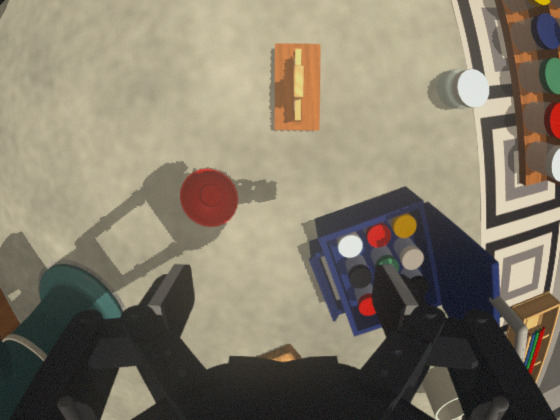

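The block is at (298,87), seen from straight above. The tab runs over rows 65–100 and the shoulders over rows 48–120. Zooming in.

```bash
python3 -c "
from h import *
d=grab('wrist');save(d,'w11.png',(255,30,345,145),5)
"
```

```text
(no output)
```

View pics/w11.png

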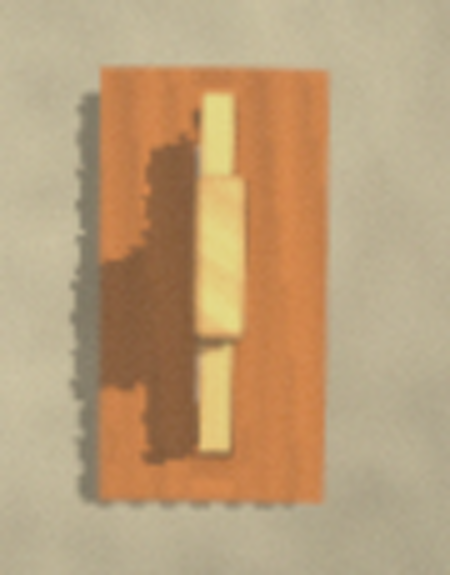

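A pale line along the left (robot-facing) edge of the plate fits the card being on that side, so no half turn is needed.

```bash
python3 -c "
from h import *
d=grab('wrist')
f=lambda u,v,z:onz(d,255+u/5,30+v/5,z)
t=[f(219.5,175,.121),f(219,338,.121)];s=[f(219,93,.076),f(215,453,.076)]
b=[f(102,67,.026),f(328,70,.026),f(325,502,.026),f(100,500,.026)]
for n,(p,q) in (('tab',t),('plate',s)):
  print(n,p.round(4),q.round(4),((p+q)/2).round(4),'len',np.linalg.norm(p-q).round(4),'yaw',np.arctan2(-(p-q)[0],(p-q)[1]).round(4))
print('block',np.mean(b,0),np.linalg.norm(b[0]-b[1]),np.linalg.norm(b[1]-b[2]),[np.arctan2(-(p-q)[0],(p-q)[1]) for p,q in((b[0],b[3]),(b[1],b[2]))])
m=((t[0]+t[1])/2)
for z in (.2,.09): goto([m[0],m[1],z],down(-.228))
"
```

```text
tab [0.5006 0.2929 0.121 ] [0.4933 0.2622 0.121 ] [0.4969 0.2775 0.121 ] len 0.0316 yaw -0.2327
plate [0.5068 0.316  0.076 ] [0.4878 0.2383 0.076 ] [0.4973 0.2771 0.076 ] len 0.08 yaw -0.2403
block [0.49755241 0.27746151 0.026     ] 0.05545220552076808 0.10969616005272678 [np.float64(-0.23883055726288), np.float64(-0.23118783978171303)]
t 8.8 pos [0.4647 0.1813 0.2942] turn [-0.029  0.017 -0.006] shift [102.7  11.8  92.1] F [-0.1 -0.8 -0.6] w 0.993
t 8.8 pos [0.4647 0.1813 0.2942] turn [-0.029  0.017 -0.006] shift [104.6  15.  202. ] F [-0.1 -0.8 -0.6] w 0.993
```

Label: tab at (0.497, 0.277), yaw −0.235; all the sizes match (31.6, 80 and 110 mm). Moving over it.

Call:
servo_tool --targets "-0.03 0.017 -0.002 30 3 20 45;0 0 0 30 3 25 45;0 0 0 28 3 25 45;0 0 0 14 1 20 45;0 0 0 0 0 0 45;0 0 0 0 0 0 45"

```text
time: 9.3
tool_pos: [0.508, 0.2749, 0.2049]
tcp_rot: [2.469, 1.929, 0.016]
wrist_force: [0.1, -0.1, 0.8]
width: 0.526
```

```bash
python3 -c "
from h import *
goto([.4971,.2773,.15],down(-.235))
goto([.4971,.2773,.085],down(-.235))
d=grab('wrist');save(d,'w12.png')
"
```

```text
t 9.3 pos [0.508  0.2749 0.2049] turn [ 0.013 -0.003 -0.009] shift [ -0.4 -11.9  54.8] F [ 0.1 -0.1  0.8] w 0.526
t 9.3 pos [0.508  0.2749 0.2049] turn [ 0.013 -0.003 -0.009] shift [ -0.7 -12.7 119.8] F [ 0.1 -0.1  0.8] w 0.526
```

View pics/w12.png

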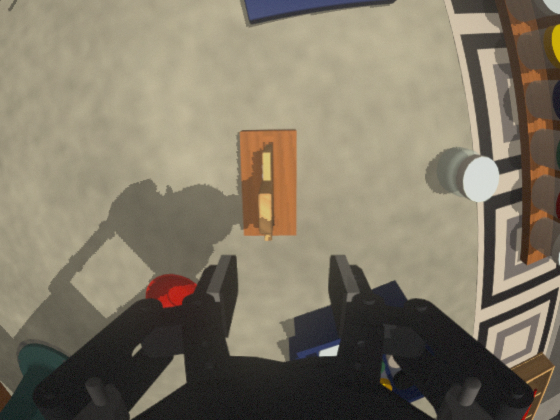

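Call:
servo_tool --targets "0.013 -0.003 -0.009 0 -12 15 45;0 0 0 0 -2 25 45;0 0 0 0 0 15 45;0 0 0 0 0 0 45;0 0 0 0 0 0 45"

```text
time: 9.77
tool_pos: [0.5002, 0.2735, 0.1572]
tcp_rot: [2.471, 1.934, 0.016]
wrist_force: [-0.4, 0.2, -0.5]
width: 0.526
```

```bash
python3 -c "
from h import *
goto([.4971,.2773,.085],down(-.235))
d=grab('wrist');save(d,'w13.png')
"
```

```text
t 9.77 pos [0.5002 0.2735 0.1572] turn [ 0.009 -0.006 -0.007] shift [ 2.5 -4.6 72.2] F [-0.4  0.2 -0.5] w 0.526
```

View pics/w13.png

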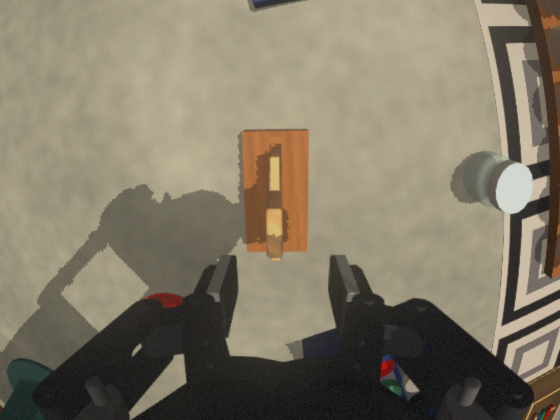

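Call:
servo_tool --targets "0.009 -0.006 -0.007 2.5 -6 10 45;0 0 0 0 0 25 45;0 0 0 0 0 20 45;0 0 0 0 0 10 45;0 0 0 0 0 0 45"

```text
time: 10.23
tool_pos: [0.5012, 0.2795, 0.099]
tcp_rot: [2.466, 1.941, 0.023]
wrist_force: [-0.3, -0.1, -0.2]
width: 0.527
```

```bash
python3 -c "
from h import *
goto([.4971,.2773,.085],down(-.235))
d=grab('wrist');save(d,'w14.png')
"
```

```text
t 10.23 pos [0.5012 0.2795 0.099 ] turn [ 0.012 -0.01  -0.002] shift [-3.3 -3.6 14. ] F [-0.3 -0.1 -0.2] w 0.527
```

View pics/w14.png

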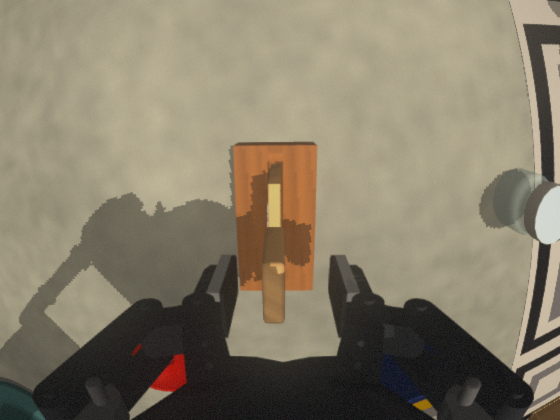

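Call:
servo_tool --targets "0.012 -0.01 -0.002 -3 -4 4 45;0 0 0 0 -1 6 45;0 0 0 0 0 3 45;0 0 0 0 0 0 45"

```text
time: 10.62
tool_pos: [0.498, 0.2794, 0.0898]
tcp_rot: [2.465, 1.946, 0.007]
wrist_force: [-0.2, 0.2, 0.4]
width: 0.528
```

```bash
python3 -c "
from h import *
goto([.4971,.2773,.086],down(-.235))
d=grab('wrist');save(d,'w15.png')
"
```

```text
t 10.62 pos [0.498  0.2794 0.0898] turn [ 0.003 -0.003  0.001] shift [-2.3 -0.4  3.8] F [-0.2  0.2  0.4] w 0.528
```

View pics/w15.png

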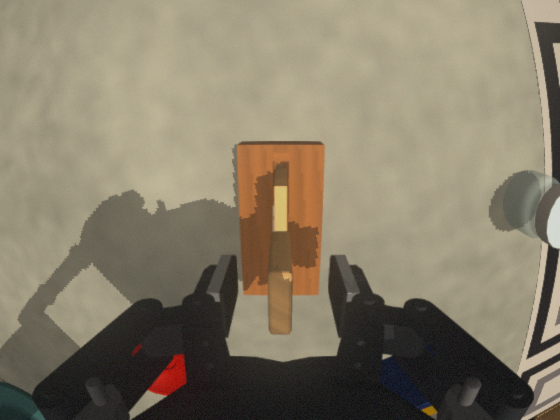

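The tab is centred between the fingers (column 281). Gripping.

Call:
servo_tool --targets "0 0 0 -2 -0.5 4 45;0 0 0 0 0 0 0;0 0 0 0 0 0 0;0 0 0 0 0 0 0;0 0 0 0 0 0 0;0 0 0 0 0 0 0;0 0 0 0 0 0 0;0 0 0 0 0 0 0" --newtons 80

```text
time: 11.33
tool_pos: [0.4978, 0.2778, 0.0869]
tcp_rot: [2.465, 1.946, 0.011]
wrist_force: [0.6, 0.1, -0.6]
width: 0.11
```

```bash
python3 -c "
from h import *
goto([.4971,.2773,.086],down(-.235))
d=grab('wrist');save(d,'w16.png')
"
```

```text
t 11.33 pos [0.4978 0.2778 0.0869] turn [ 0.005 -0.005  0.   ] shift [-0.6 -0.6  0.9] F [ 0.6  0.1 -0.6] w 0.11
```

View pics/w16.png

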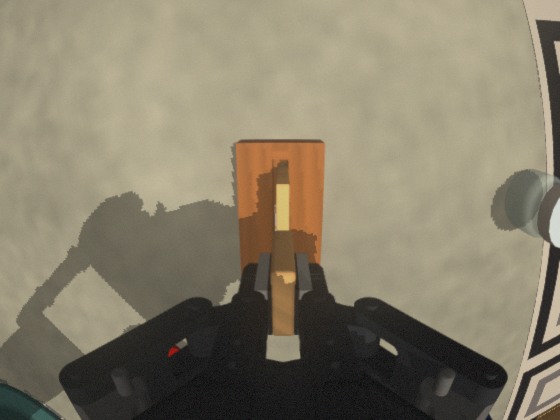

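Gripped at a width of 9.4 mm. The label's lower edge is 81 mm below the TCP. Lifting straight up.

Call:
servo_tool --targets "0 0 0 0 0 -10 0;0 0 0 0 0 -18 0;0 0 0 0 0 -20 0;0 0 0 0 0 -25 0;0 0 0 0 0 -25 0;0 0 0 0 0 -20 0;0 0 0 0 0 0 0"

```text
time: 11.97
tool_pos: [0.4951, 0.2763, 0.2107]
tcp_rot: [2.466, 1.946, 0.002]
wrist_force: [0.6, 1.2, -0.1]
width: 0.108
```

```bash
python3 -c "
from h import *
goto([.487,.0108,.20],down(.142))
d=grab('scene');save(d,'s17.png',(200,60,440,240),3.3)
"
```

```text
t 11.97 pos [0.4951 0.2763 0.2107] turn [ 0.001 -0.001 -0.376] shift [-260.2   53.8   10.5] F [ 0.6  1.2 -0.1] w 0.108
```

View pics/s17.png

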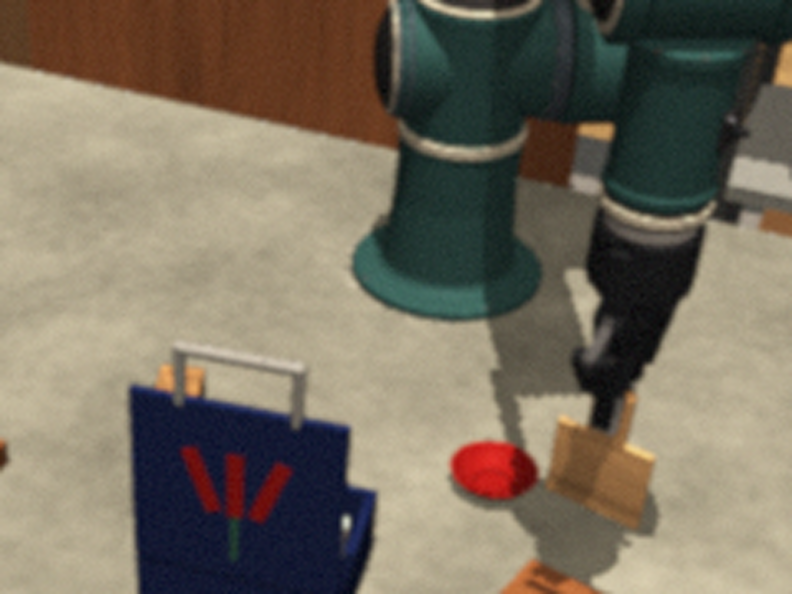

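The label is lifted cleanly out of its block, and the side facing the scene camera is plain wood, so the card faces the robot. Moving to above the channel.

Call:
servo_tool --targets "0 0 0 -20 3 2 0;0 0 0 -30 5 2 0;0 0 0 -32 6 2 0;0 0 0 -32 6 2 0;0 0 0 -32 6 0 0;0 0 0 -30 6 0 0;0 0 0 -25 5 0 0;0 0 0 -15 3 0 0"

```text
time: 12.68
tool_pos: [0.4777, 0.0516, 0.1921]
tcp_rot: [-2.452, -1.954, 0.013]
wrist_force: [-0.9, -0.6, -0.8]
width: 0.107
```

Call:
servo_tool --targets "0 0 -0.09 0 0 0 0;0 0 -0.09 0 0 0 0;0 0 -0.09 0 0 0 0;0 0 -0.09 0 0 0 0;0 0 0 0 0 0 0;0 0 0 0 0 0 0"

```text
time: 13.18
tool_pos: [0.4707, 0.0455, 0.1832]
tcp_rot: [-2.048, -2.359, 0.028]
wrist_force: [-0.5, -0.2, -1.1]
width: 0.108
```

```bash
python3 -c "
from h import *
goto([.487,.0108,.20],down(.142))
"
```

```text
t 13.18 pos [0.4707 0.0455 0.1832] turn [-0.025 -0.001 -0.001] shift [-36.6  10.8 -17.2] F [-0.5 -0.2 -1.1] w 0.108
```

Call:
servo_tool --targets "-0.025 0 0 -18 5 -3 0;0 0 0 -17 5 -1 0;0 0 0 -2 1 0 0;0 0 0 0 0 0 0;0 0 0 0 0 0 0"

```text
time: 13.6
tool_pos: [0.4845, 0.0106, 0.1833]
tcp_rot: [-2.067, -2.358, 0.004]
wrist_force: [-0.5, 0.2, -0.1]
width: 0.101
```

```bash
python3 -c "
from h import *
goto([.487,.0108,.175],down(.142))
d=grab('wrist');save(d,'w18.png')
"
```

```text
t 13.6 pos [0.4845 0.0106 0.1833] turn [-0.006 -0.003 -0.01 ] shift [-0.1  2.6  8.3] F [-0.5  0.2 -0.1] w 0.101
```

View pics/w18.png

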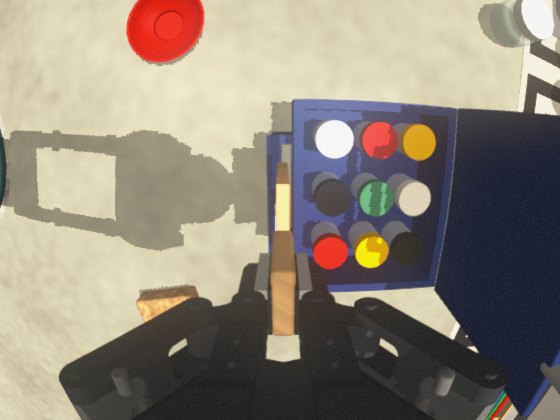

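```bash
python3 -c "
from h import *
d=grab('wrist');save(d,'w19.png',(250,85,350,205),5)
import numpy as np
H=np.array([.6300,.0318]);
u=np.array([np.cos(.142),np.sin(.142)]);v=np.array([-u[1],u[0]])
P=lambda x,y,z: (proj(d,np.r_[H+u*x+v*y,z])-[250,85])*5
print('wall end',P(-.14,.085,.07),'lip flare end',P(-.16,.05,.058),'chan end at46',P(-.1455,.047,.046))
f=lambda a,b,z:onz(d,250+a/5,85+b/5,z)
s=bot.read_state();print(s['tool_pos'])
"
```

```text
wall end [212.70682303  69.46565454] lip flare end [ 90.61783052 285.28892248] chan end at46 [178.72452273 294.88870714]
[0.4843954  0.01088003 0.18332582]
```

View pics/w19.png

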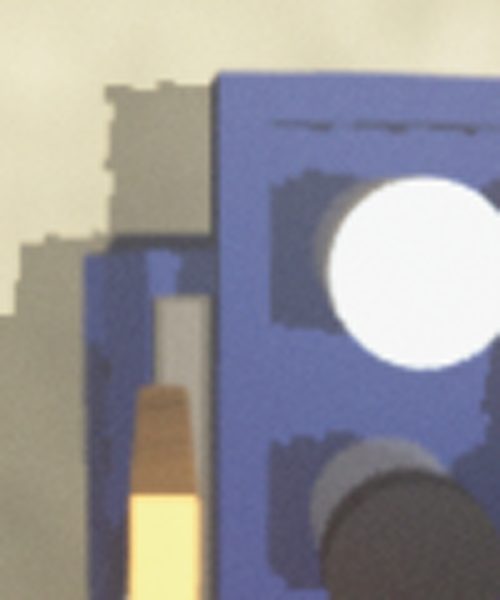

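The grey strip shows at columns 157–210 and the plate's lower corner at (137–190, 385) in the zoom. I'll compute the offset from this one view.

```bash
python3 -c "
from h import *
d=grab('wrist')
u=np.array([np.cos(.142),np.sin(.142)]);v=np.array([-u[1],u[0]])
f=lambda a,b,z:onz(d,250+a/5,85+b/5,z)[:2]
s=bot.read_state();t=s['tool_pos'][:2]
B=lambda p:np.round([(p-t)@u*1000,(p-t)@v*1000],1)
zb=s['tool_pos'][2]-.081
for n,a,b,z in [('strip L',157,297,.024),('strip R',210,297,.024),('wall',217,75,.07),('wall2',216,400,.07),('flare',87,255,.058),('plate botL',137,385,zb),('plate botR',190,385,zb),('plate topL',129,494,zb+.07),('plate topR',198,494,zb+.07)]: print(n,B(f(a,b,z)))
"
```

```text
strip L [-2.4 44.6]
strip R [ 7.4 44.5]
wall [ 7.7 84.3]
wall2 [ 7.3 32.8]
flare [-13.5  55.2]
plate botL [-4.5 40.5]
plate botR [ 2.9 40.4]
plate topL [-3.7 40.9]
plate topR [ 3.  40.9]
```

Slot centre is +2 mm in box x from the plate, and y is within 1 mm. Shifting and coming down partway.

Call:
servo_tool --targets "-0.006 -0.003 -0.01 0 1.5 4 0;0 0 0 0 0 8 0;0 0 0 0 0 8 0;0 0 0 0 0 5 0;0 0 0 0 0 0 0;0 0 0 0 0 0 0"

```text
time: 14.25
tool_pos: [0.485, 0.0131, 0.155]
tcp_rot: [-2.053, -2.377, -0.0]
wrist_force: [0.4, -0.1, -1.0]
width: 0.1
```

```bash
python3 -c "
from h import *
goto([.487,.0108,.15],down(.142))
d=grab('wrist');save(d,'w20.png',(250,95,350,215),5)
"
```

```text
t 14.25 pos [0.485  0.0131 0.155 ] turn [-0.    -0.     0.004] shift [-2.5  1.7  5. ] F [ 0.4 -0.1 -1. ] w 0.1
```

View pics/w20.png

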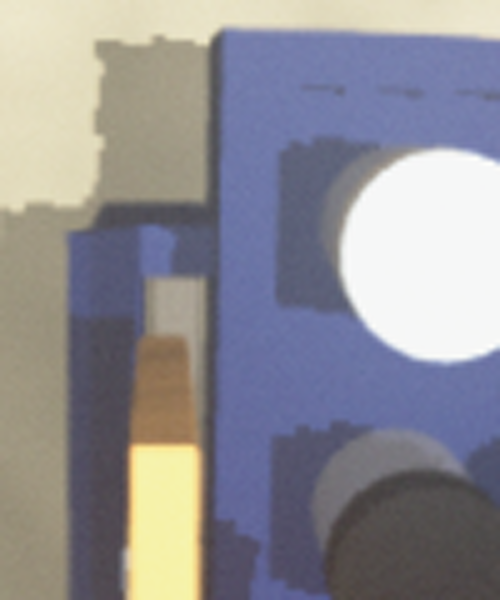

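Call:
servo_tool --targets "0 0 0 -2.5 1.5 2 0;0 0 0 0 0.5 4 0;0 0 0 0 0 4 0;0 0 0 0 0 0 0;0 0 0 0 0 0 0"

```text
time: 14.72
tool_pos: [0.4882, 0.0104, 0.1445]
tcp_rot: [2.054, 2.377, 0.001]
wrist_force: [0.7, 0.6, -1.6]
width: 0.102
```

```bash
python3 -c "
from h import *
goto([.487,.0108,.14],down(.142))
d=grab('wrist');save(d,'w21.png',(250,95,350,215),5)
u=np.array([np.cos(.142),np.sin(.142)]);v=np.array([-u[1],u[0]])
"
```

```text
t 14.72 pos [0.4882 0.0104 0.1445] turn [ 0.001 -0.     0.004] shift [ 0.6 -1.1  4.5] F [ 0.7  0.6 -1.6] w 0.102
```

View pics/w21.png

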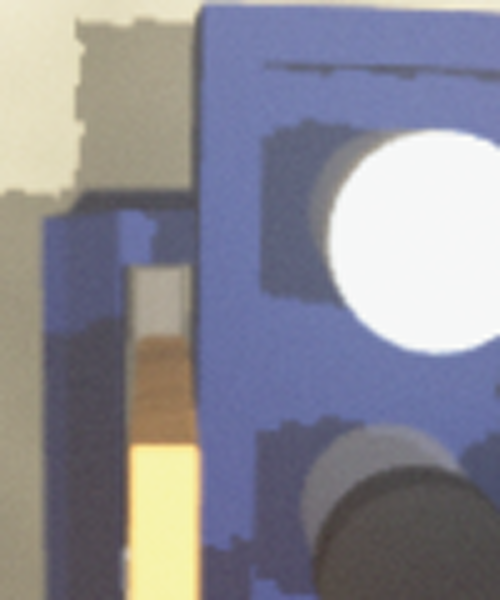

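```bash
python3 -c "
from h import *
d=grab('wrist')
u=np.array([np.cos(.142),np.sin(.142)]);v=np.array([-u[1],u[0]])
f=lambda a,b,z:onz(d,250+a/5,95+b/5,z)[:2]
s=bot.read_state();t=s['tool_pos'][:2]
B=lambda p:np.round([(p-t)@u*1000,(p-t)@v*1000],1)
zb=s['tool_pos'][2]-.081
for n,a,b,z in [('strip L',127,265,.024),('strip R',188,265,.024),('wall',203,8,.07),('wall2',200,330,.07),('flare',43,215,.058),('plate botL',134,338,zb),('plate botR',189,338,zb),('plate topL',129,444,zb+.07),('plate topR',199,444,zb+.07)]: print(n,B(f(a,b,z)))
"
```

```text
strip L [-6.6 45.3]
strip R [ 3.2 45.4]
wall [ 4.2 85.2]
wall2 [ 4.2 42. ]
flare [-17.7  56.5]
plate botL [-4.8 39.8]
plate botR [ 2.8 39.8]
plate topL [-4.1 40.9]
plate topR [ 2.7 41. ]
```

The plate is centred over the slot to within 0.5 mm. Inserting.

Call:
servo_tool --targets "0 0 0 0 -0.7 3 0;0 0 0 0 0 5 0;0 0 0 0 0 5 0;0 0 0 0 0 0 0;0 0 0 0 0 0 0"

```text
time: 15.23
tool_pos: [0.4875, 0.0104, 0.1306]
tcp_rot: [2.053, 2.377, 0.002]
wrist_force: [-0.5, 0.6, 0.0]
width: 0.105
```

```bash
python3 -c "
from h import *
goto([.4878,.0104,.12],down(.142))
d=grab('wrist');save(d,'w22.png',(250,95,350,215),5)
"
```

```text
t 15.23 pos [0.4875 0.0104 0.1306] turn [ 0.002 -0.     0.004] shift [ 0.   0.3 10.6] F [-0.5  0.6  0. ] w 0.105
```

View pics/w22.png

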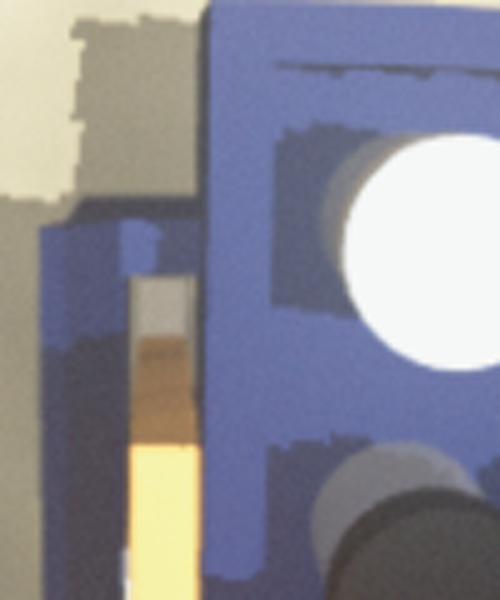

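Centred and below the lip's top, with no force. Going on down to the strip, which I expect to touch at a TCP z of about 0.105.

Call:
servo_tool --targets "0 0 0.004 0 0 5 0;0 0 0 0 0 5 0;0 0 0 0 0 5 0;0 0 0 0 0 5 0;0 0 0 0 0 0 0;0 0 0 0 0 0 0" --newtons 110

```text
time: 15.78
tool_pos: [0.4874, 0.0104, 0.1082]
tcp_rot: [2.059, 2.372, 0.002]
wrist_force: [-0.5, -0.2, -1.3]
width: 0.1
```

```bash
python3 -c "
from h import *
goto([.4878,.0104,.095],down(.142))
"
```

```text
t 15.78 pos [0.4874 0.0104 0.1082] turn [ 0.001 -0.    -0.001] shift [-0.   0.4 13.2] F [-0.5 -0.2 -1.3] w 0.1
```

Call:
servo_tool --targets "0 0 0 0 0 4 0;0 0 0 0 0 4 0;0 0 0 0 0 4 0;0 0 0 0 0 3 0"

```text
time: 16.12
tool_pos: [0.4884, 0.0103, 0.0958]
tcp_rot: [2.058, 2.372, 0.002]
wrist_force: [-3.7, 0.3, 9.8]
width: 0.097
```

Call:
servo_tool --targets "0 0 0 0 -0.5 3 0;0 0 0 0 0 3 0;0 0 0 0 0 3 0"

```text
time: 16.37
tool_pos: [0.4891, 0.0103, 0.0948]
tcp_rot: [2.059, 2.373, 0.001]
wrist_force: [-8.3, 0.4, 22.8]
width: 0.102
```

Call:
servo_tool --targets "0 0 0 0 0 3 0;0 0 0 0 0 3 0"

```text
time: 16.53
tool_pos: [0.4892, 0.0103, 0.0949]
tcp_rot: [-2.058, -2.372, 0.001]
wrist_force: [-8.6, -0.5, 21.1]
width: 0.103
```

At the stop: z is 0.0949 (expected 0.095) at 21 N, with no slip. I'll relieve the sideways force while still pressing, then check.

Call:
servo_tool --targets "0 0 0 0 -1 2.5 0;0 0 0 0 -1 2.5 0"

```text
time: 16.7
tool_pos: [0.4886, 0.0102, 0.0948]
tcp_rot: [-2.059, -2.372, -0.001]
wrist_force: [-3.6, 0.0, 13.8]
width: 0.1
```

```bash
python3 -c "
from h import *
goto([.4878,.0104,.095],down(.142))
d=grab('wrist');save(d,'w23.png')
d=grab('scene');save(d,'s23.png',(170,80,430,270),3)
goto([.4878,.0104,.095],down(.142))
b=d;p,q=[onz(b,200+a/4,100+c/4,.281) for a,c in((212,261),(369,289))]
"
```

```text
t 16.7 pos [0.4886 0.0102 0.0948] turn [ 0.    -0.001 -0.001] shift [ 0.3 -0.7 -0.2] F [-3.6  0.  13.8] w 0.1
t 16.8 pos [0.4886 0.0102 0.0949] turn [ 0.    -0.001 -0.001] shift [ 0.3 -0.8 -0.1] F [-4.6  0.4 14.7] w 0.095
```

View pics/w23.png

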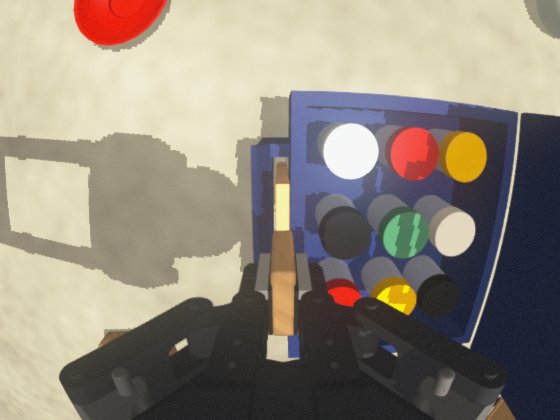

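View pics/s23.png

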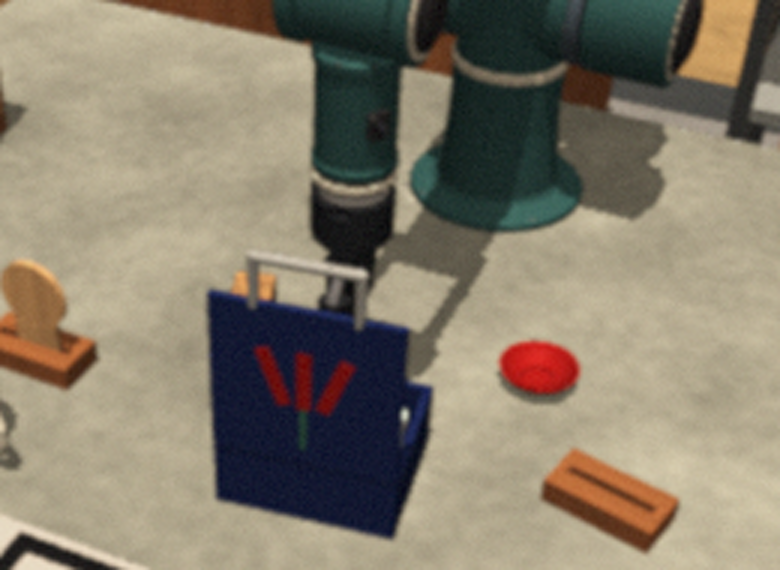

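Everything is in place, but 14 N is close to the 12 N needed at the stop. I'll press somewhat harder.

Call:
servo_tool --targets "0 0 0 0 -0.8 4 0;0 0 0 0 -0.8 4 0;0 0 0 0 -0.8 4 0;0 0 0 0 -0.8 4 0"

```text
time: 17.13
tool_pos: [0.489, 0.0102, 0.0948]
tcp_rot: [2.059, 2.372, 0.005]
wrist_force: [-9.5, 0.3, 26.2]
width: 0.098
```

```bash
python3 -c "
from h import *
for i in range(5): 
  goto([.4878,.0104,.095],down(.142)); d=grab('scene')
f=lambda a,c:onz(d,170+a/3,80+c/3,.281)
p,q=f(250,256),f(365,274);print((p+q)/2)
"
```

```text
t 17.13 pos [0.489  0.0102 0.0948] turn [ 0.003 -0.001 -0.001] shift [ 0.4 -1.2 -0.2] F [-9.5  0.3 26.2] w 0.098
t 17.18 pos [0.489  0.0102 0.0948] turn [ 0.003 -0.001 -0.001] shift [ 0.4 -1.2 -0.2] F [-8.7  0.9 26.2] w 0.101
t 17.23 pos [0.489  0.0102 0.0948] turn [ 0.003 -0.001 -0.001] shift [ 0.4 -1.2 -0.2] F [-10.1   0.2  27. ] w 0.099
t 17.28 pos [0.489  0.0102 0.0948] turn [ 0.003 -0.001 -0.001] shift [ 0.4 -1.2 -0.2] F [-9.6  0.1 25.7] w 0.103
t 17.33 pos [0.489  0.0102 0.0948] turn [ 0.003 -0.001 -0.001] shift [ 0.4 -1.2 -0.2] F [-9.7  0.3 26. ] w 0.102
[0.62868706 0.03157021 0.281     ]
```

Steady at 26 N with z unchanged, so it is at the stop, and the cover is still upright. Handing in.

```bash
python3 -c "
from workcell import finish_job
print(finish_job())"
```

```text
the job is handed in; nothing more can be done
None
```

I folded the cover up and left it standing, then slid the label plate into the channel and pressed it home. I handed the job in at about 17.3 s with the plate still gripped.

- **Cover:** I swung it up by its bar and released it. A last look put the bar mid at (0.629, 0.032), directly over the measured hinge at (0.630, 0.032). That makes the cover upright to about 0.02 rad.
- **Label:** The card faces out, away from the box wall. I judged this from the grey face and pale edge seen in its block, not from a close view.
- **Press:** The tool stopped at z = 0.0948, where I expected the stop at 0.095, so the plate did not slip in the grip. It held about 26 N down, steady over 0.2 s, with a grip of 110 N. The strip itself could not be seen, so "at its stop" rests on height and force.
- **Side force:** About 10 N sideways remained from the plate bearing on the channel wall.
- **Other things:** I did not touch any of them. The dish, sanding block and round plaque looked unmoved in the last pictures; I did not check the rest one by one.

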